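Seal the glass tub under the dish rack

ROBOT

A 7-joint arm with a two-finger parallel gripper is mounted at the origin on the work surface. World frame = base frame: x ahead of the robot, y to its left, z up, the work surface at z = 0. Lengths are in m, angles in rad, forces in N, time in s.
With the tool pointing down it reaches from about 0.425 to 0.825 m from the base axis. Payload 3.6 kg.
Tool frame: the origin (TCP) lies between the finger pads; the fingertips stand 25 mm ahead of it and the grasp point (between the pads) lies 6 mm ahead of it; z points along the fingers, y is the direction in which the jaws open and shut (so a half turn about z gives the same grasp; the last joint's range is limited). The gripper opens to 93 mm and grips with 3 to 60 N. Pads are 15 mm wide; open, the fingers measure 128 mm over their backs; the gripper's body (75 mm by 188 mm) begins 65 mm behind the grasp point.
Start: joints at [1.143, 0.615, -0.013, 1.423, 0.008, 1.103, -0.04], TCP at [0.254, -0.598, 0.244] pointing down, gripper open.
Joint ranges: [-3.12, 3.12], [-0.3, 2.06], [-1.34, 1.32], [0.26, 2.42], [-1.36, 4.5], [0.01, 1.98], [-2.84, 2.84]. Speed limits (rad/s): [2.79, 2.79, 3.14, 3.14, 3.14, 3.14, 3.14].

INTERFACE

Orientations are given as a unit quaternion [w, x, y, z].
In Python, from bench import * gives the robot as it stands. Calls block until the motion is done:
- move_pose(position, orientation): joint-space move of the TCP to a pose.
- servo_line(position, orientation=None, max_speed=0.15): straight line of the TCP; orientation=None keeps the orientation; max_speed is the mean speed in m/s.
- set_joints(angles): joint-space move.
- gripper_to(opening): finger opening in m; the grip force is fixed at half the most; returns when the fingers have stopped.
- sleep(seconds).
- solve_ik(position, orientation): joint angles nearest the present ones, or None.
- get_image(name): name is "scene" or "top" or "wrist"; returns a dict with "pixels" (400x640x3 uint8, red, green, blue), "z_map" (400x640 float32, m along the optical axis (not along the pixel's ray), 0 where there is no reading), "vfov" (degrees; the focal length in pixels is half the picture's height over the tangent of half this angle, whatever the lens; pixels are square), "cx", "cy" (the principal point, pixels), "distortion" ([k1, k2, p1, p2, k3] as OpenCV has them; the pictures are not rectified), "extrinsics" (4x4, takes a point from camera to world coordinates). Camera axes: x right, y down, z forward; pixel columns grow to the right and rows downward; lengths in m; the calibration is good to about 2 mm. A picture is of the moment at which its call begins.
A pose or a line that the arm cannot do raises PlanningError and nothing moves.
- finish_job(): hands the job in, once; it reports no verdict.
Readings, each from a call of its own:
- get_time(): time.
- get_qpos(): joint angles.
- get_joint_velocities(): joint speeds.
- get_joint_efforts(): joint torques, N m.
- get_tcp_pos(): TCP position.
- get_ee_rot(): TCP orientation.
- get_force(): force on the tool from outside, world axes, zero at the start.
- get_ft_torque(): the same for the moment, N m.
- get_width(): finger opening in m.
Only numpy, scipy, OpenCV 4.12 (cv2) and the standard library are available. Lean on these libraries where they do the work, as an engineer would, in place of code of your own. Each camera call takes 0.05 s, during which the arm holds its last target.

TASK

The lid of the glass tub in the drip tray is on but its blue gasketed edge still stands proud: press the edge down section by section, all six, until each is fully home and flush with the white panel, reaching in under the rack's wire tier for the three on that side. Only then push the orange vent button fully down to close it, and let go. It is glass, so press firmly but never hard (no more than 40 N), and leave the glass bowl and the steel tumbler where they are.

Things in the scene. Friction and masses are not known exactly. Their poses are not given: they have to be found in the camera images.
- tub: Clear glass tub, 134 x 174 mm, 75 mm high, its lid already lying on it, fixed in the grey drip tray. Origin: centre of its underside (4 mm above the counter); x points to the rack (yaw about 90 degrees: to the robot's left), y along the long side towards the robot, z up. More than 40 N on the tub or any part of the lid may crack it.
- panel_top (a point): Top centre of the lid's rigid white middle panel (68 in x, 108 mm in y), 83 mm above the tub's origin. Round it run a grey groove (11 mm wide, 4 mm deep) and then a blue gasketed edge 24 mm wide (lid overall 140 x 180 mm) made of six separate sections. Pressing the panel does nothing.
- rack: Red dish rack with a clip-on grey drip tray (190 in x, 360 mm in y, lip 14 mm high), fixed. Origin: on the counter under the middle of the tray; axes turned as the tub's. Its wire tier stands out over the rack side of the tray; its posts start 120 mm in x from the origin.
- tier_front (a point): Middle of the front wire of the rack's tier (8 mm thick, 410 mm long in y), 50 mm in x from the rack's origin, 176 mm up. Behind it wires 24 mm apart run along x. The tier spans 172 to 181 mm above the counter, 85 mm clear over the seated lid, and covers the three rack-side sections: reach these with the fingers slanting in under it towards the rack, 35 to 45 degrees from vertical.
- edge_fl_mark (a point): White 12 mm dot on top of the open-side corner nearer the robot section of the blue edge (L-shaped, 58 mm along the open side, then on along the short side), at x -58, y 64 mm in the tub's frame, mid-width of the edge. Home it is 83 mm above the tub's origin, flush with the panel; it starts 2 to 6 mm proud. The section moves straight down alone, gives at 10 N, stays where left and stops hard when home: 13 to 20 N is right.
- edge_fm_mark (a point): White 12 mm dot on top of the open-side middle section of the blue edge (runs 62 mm along the edge), at x -58, y 0 mm in the tub's frame, mid-width of the edge. Home it is 83 mm above the tub's origin, flush with the panel; it starts 2 to 6 mm proud. The section moves straight down alone, gives at 8 N, stays where left and stops hard when home: 13 to 20 N is right.
- edge_fr_mark (a point): White 12 mm dot on top of the open-side corner away from the robot section of the blue edge (L-shaped, 58 mm along the open side, then on along the short side), at x -58, y -64 mm in the tub's frame, mid-width of the edge. Home it is 83 mm above the tub's origin, flush with the panel; it starts 2 to 6 mm proud. The section moves straight down alone, gives at 10 N, stays where left and stops hard when home: 13 to 20 N is right.
- edge_bl_mark (a point): White 12 mm dot on top of the rack-side corner nearer the robot section of the blue edge (runs 58 mm along the edge), at x 58, y 64 mm in the tub's frame, mid-width of the edge. Home it is 83 mm above the tub's origin, flush with the panel; it starts 2 to 6 mm proud. The section moves straight down alone, gives at 10 N, stays where left and stops hard when home: 13 to 20 N is right.
- edge_bm_mark (a point): White 12 mm dot on top of the rack-side middle section of the blue edge (runs 62 mm along the edge), at x 58, y 0 mm in the tub's frame, mid-width of the edge. Home it is 83 mm above the tub's origin, flush with the panel; it starts 2 to 6 mm proud. The section moves straight down alone, gives at 8 N, stays where left and stops hard when home: 13 to 20 N is right.
- edge_br_mark (a point): White 12 mm dot on top of the rack-side corner away from the robot section of the blue edge (runs 58 mm along the edge), at x 58, y -64 mm in the tub's frame, mid-width of the edge. Home it is 83 mm above the tub's origin, flush with the panel; it starts 2 to 6 mm proud. The section moves straight down alone, gives at 10 N, stays where left and stops hard when home: 13 to 20 N is right.
- vent_top (a point): Top centre of the orange round vent button in the white panel, 26 mm across, at x -16, y 0 mm in the tub's frame. Open it stands 91 mm above the tub's origin (8 mm above the panel); it gives at 5 N, sinks 6 mm and stays shut at 85 mm.
- bowl: Glass bowl, 130 mm across, 60 mm high, on the counter beside the tray's open side; origin under its centre.
- tumbler: Steel tumbler, 72 mm across, 95 mm high, on the counter beside the tray's open side; origin under its centre.

How it is judged:
By the outcome, as a careful person would: the job done as asked, in the order asked, and still so for the second after the job is handed in, with the robot touching nothing.
It also fails if it takes over 54 s, if anything falls off the work surface, if the arm or the gripper's body presses on something with over 40 N, if the wrist force passes 120 N, or if a joint passes its speed limit or range.

## Working session

There is one attempt and no reset: what is moved stays moved. The work goes in short steps, each a Python script; the robot and the scene stay as the last script left them, time stands still between calls to the robot, and variables do not carry over. Pictures are saved under pics/ and viewed, and the job is handed in when it is done.

```bash
ls; mkdir -p pics; python3 - <<'E'
from bench import *
import cv2,numpy as np
for n in ["scene","top","wrist"]:
    d=get_image(n); cv2.imwrite(f"pics/{n}0.png",d["pixels"][:,:,::-1]); np.savez(f"{n}0.npz",**d)
    print(n,d["vfov"],d["cx"],d["cy"],d["distortion"],np.round(d["extrinsics"],3).tolist())
print(get_time(),get_force(),get_tcp_pos(),get_ee_rot(),get_width())
E
```

```text
pics
scene 55.83683526326753 324.98375102800185 194.2237952785136 [-0.05571036  0.          0.          0.          0.        ] [[-0.706, 0.393, -0.59, 0.97], [0.708, 0.413, -0.572, 0.291], [0.019, -0.821, -0.57, 0.498], [0.0, 0.0, 0.0, 1.0]]
top 48.2531651435542 325.02192480413504 212.04751472736578 [-0.04135508  0.          0.          0.          0.        ] [[0.028, -0.993, 0.117, 0.508], [-1.0, -0.028, 0.003, -0.085], [-0.0, -0.117, -0.993, 0.883], [0.0, 0.0, 0.0, 1.0]]
wrist 68.08304370650576 319.8494095677505 197.97752370011392 [-0.03748  0.       0.       0.       0.     ] [[0.39, -0.889, -0.239, 0.32], [-0.921, -0.378, -0.099, -0.57], [-0.003, 0.259, -0.966, 0.383], [0.0, 0.0, 0.0, 1.0]]
0.15 [ 0.42265196  0.13304787 -0.38365872] [ 0.25400721 -0.59772722  0.24275784] [-9.43003122e-04  9.79880295e-01  1.99583762e-01 -2.02833996e-04] 0.09261450270876875
```

View pics/scene0.png

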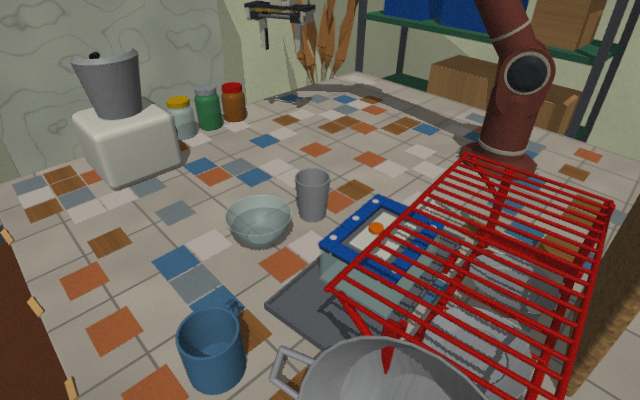

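View pics/top0.png

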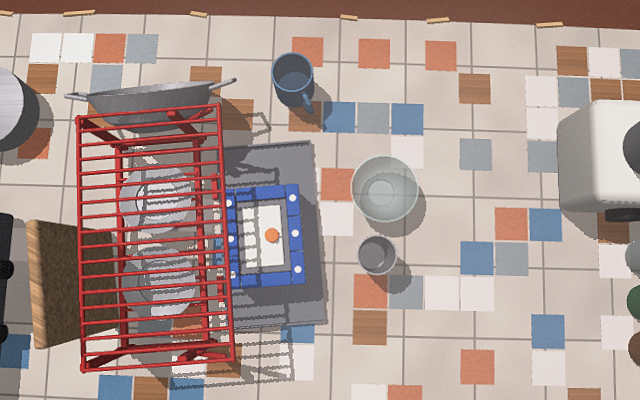

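View pics/wrist0.png

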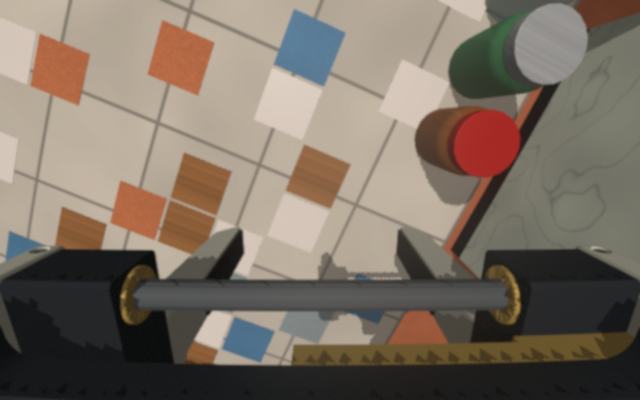

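The top view shows the tub with its open-side dots at about (292,197), (295,233) and (298,269). The rack-side dots are at about (230,203), (231,239) and (233,274), and the vent is at (271,235). The bowl is near (385,188) and the tumbler near (377,255). I'll zoom in next.

```bash
cat > cam.py <<'E'
import numpy as np,cv2
def K(d):
    f=200/np.tan(np.radians(float(d["vfov"]))/2); return np.array([[f,0,float(d["cx"])],[0,f,float(d["cy"])],[0,0,1]])
def norm(d,uv):
    return cv2.undistortPoints(np.array(uv,float).reshape(-1,1,2),K(d),np.array(d["distortion"],float)).reshape(-1,2)
def proj(d,P):
    E=np.linalg.inv(d["extrinsics"]); return cv2.projectPoints(np.array(P,float).reshape(-1,3),cv2.Rodrigues(E[:3,:3])[0],E[:3,3],K(d),np.array(d["distortion"],float))[0].reshape(-1,2)
def depthpt(d,uv):
    n=norm(d,uv); out=[]
    for (u,v),(x,y) in zip(uv,n):
        z=d["z_map"][int(round(v)),int(round(u))]; out.append((d["extrinsics"]@[x*z,y*z,z,1])[:3])
    return np.array(out)
def atz(d,uv,h):
    n=norm(d,uv); E=d["extrinsics"]; r=np.c_[n,np.ones(len(n))]@E[:3,:3].T; o=E[:3,3]
    return o+r*((h-o[2])/r[:,2])[:,None]
def tri(d1,p1,d2,p2):
    P=[np.linalg.inv(d["extrinsics"])[:3] for d in(d1,d2)]
    X=cv2.triangulatePoints(P[0],P[1],norm(d1,p1).T,norm(d2,p2).T); return (X[:3]/X[3]).T
E
python3 - <<'E'
import numpy as np,cv2
from cam import *
t=np.load("top0.npz"); s=np.load("scene0.npz")
cv2.imwrite("pics/topz.png",cv2.resize(t["pixels"][170:300,210:320,::-1],None,fx=5,fy=4.6,interpolation=cv2.INTER_CUBIC))
cv2.imwrite("pics/scz.png",cv2.resize(s["pixels"][180:310,310:470,::-1],None,fx=5,fy=4.6,interpolation=cv2.INTER_CUBIC))
for n,d in(("top",t),("scene",s)):
    im=d["pixels"].astype(int); 
    m=((im.min(2)>150)).astype(np.uint8)
    b=(200,320,165,300) if n=="top" else (310,450,185,290)
    mm=np.zeros_like(m); mm[b[2]:b[3],b[0]:b[1]]=m[b[2]:b[3],b[0]:b[1]]
    c=cv2.connectedComponentsWithStats(mm)
    for a,ce in zip(c[2][1:],c[3][1:]): 
        if a[4]>5: print(n,a,ce.round(1))
    o=((im[:,:,0]>180)&(im[:,:,1]<160)&(im[:,:,2]<90)).astype(np.uint8); mm[:]=0; mm[b[2]:b[3],b[0]:b[1]]=o[b[2]:b[3],b[0]:b[1]]
    c=cv2.connectedComponentsWithStats(mm)
    for a,ce in zip(c[2][1:],c[3][1:]): 
        if a[4]>20: print(n,"orange",a,ce.round(1))
E
```

```text
top [315 165   5  44 145] [317.7 182.7]
top [202 180   3   4   9] [202.7 181.7]
top [289 194   7   8  42] [292.  197.3]
top [203 199   1   6   6] [203.  201.5]
top [214 201   5   4  18] [215.8 202.7]
top [226 200   6   7  33] [228.4 202.8]
top [ 243  205   41   62 1345] [267.9 234.4]
top [212 208   8   3  17] [215.5 209. ]
top [242 208  15  12 138] [248.2 213.1]
top [214 212   6   8  42] [216.4 215.7]
top [214 224   7  10  57] [217.4 228.9]
top [291 230   8   7  43] [294.8 232.8]
top [244 234  15  26 266] [250.1 246.6]
top [228 236   6   6  30] [230.7 238.4]
top [205 239   3   9  24] [206.  242.8]
top [206 254   3   4  12] [207.  255.5]
top [257 257   3   5   6] [258. 259.]
top [246 261  11   7  64] [251. 264.]
top [206 262   3   4  11] [206.9 263.4]
top [294 266   8   7  43] [297.4 269. ]
top [218 268   5   3  11] [220.2 269. ]
top [231 271   5   8  23] [232.3 274.4]
top [217 273   7   3  15] [219.4 273.9]
top orange [200 165  30 135 775] [216.4 235.3]
top orange [200 255   3   8  21] [201.1 258.7]
top orange [217 284   5   5  23] [219.1 286. ]
scene [403 192  18  13  89] [411.5 198.2]
scene [373 200   5   3  13] [375. 201.]
scene [431 200   6   5  14] [433.1 201.8]
scene [426 207   7   3   8] [429.  208.2]
scene [375 213  20  15 153] [385.2 219. ]
scene [353 217   6   3  15] [355.3 217.9]
scene [406 223  10   5  18] [410.6 225.3]
scene [350 227  26  23 268] [362.5 239.1]
scene [310 231  12  31 223] [313.7 245.2]
scene [398 230  11   6  15] [403.5 232.6]
scene [395 234  10   5  15] [399.4 236. ]
scene [330 236   6   4  17] [332.8 237.1]
scene [386 241  13   9  56] [391.7 244.9]
scene [376 249  14  11  78] [382.8 254. ]
scene orange [372 226  11   6  31] [377.  228.6]
```

View pics/topz.png

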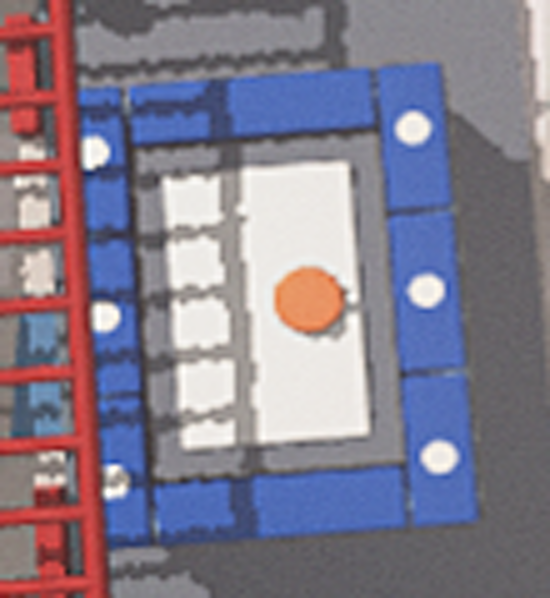

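View pics/scz.png

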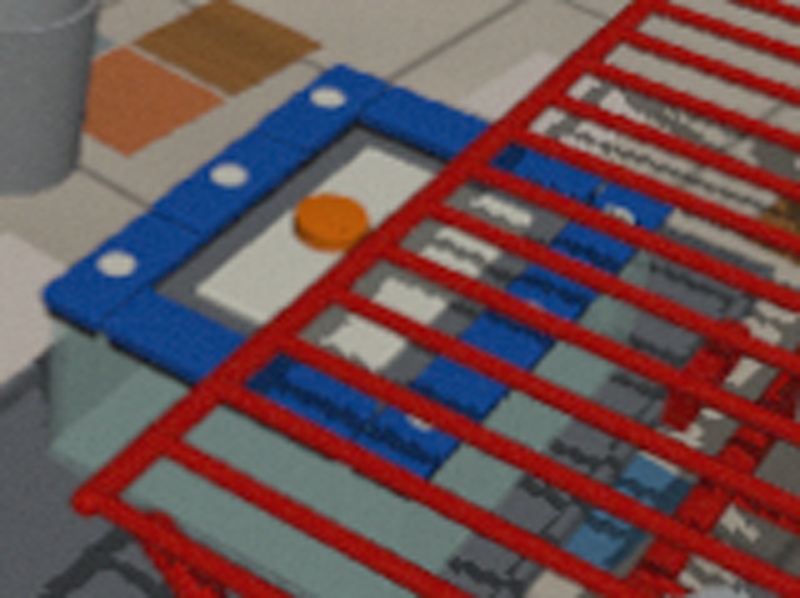

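```bash
python3 - <<'E'
import numpy as np,cv2
from cam import *
t=np.load("top0.npz"); s=np.load("scene0.npz")
# orange centroids
def orange(d,b):
    im=d["pixels"]; h=cv2.cvtColor(im,cv2.COLOR_RGB2HSV); m=(h[...,0]>5)&(h[...,0]<18)&(h[...,1]>130)&(h[...,2]>120)
    mm=np.zeros_like(m); mm[b[2]:b[3],b[0]:b[1]]=m[b[2]:b[3],b[0]:b[1]]; c=cv2.connectedComponentsWithStats(mm.astype(np.uint8)); i=1+c[2][1:,4].argmax(); return c[3][i],c[2][i]
ot,os=orange(t,(262,282,225,246)),orange(s,(365,386,218,238)); print(ot,os)
names=["fr","fm","fl","vent"]
pt=[(292,197.3),(294.8,232.8),(297.4,269),ot[0]]; ps=[(332.8,237.1),(355.3,217.9),(375,201),os[0]-[0,1.5]]
X=tri(t,pt,s,ps); np.set_printoptions(precision=4,suppress=True)
print(X); print("reproj",proj(t,X)-pt,proj(s,X)-ps)
print("depth top",depthpt(t,pt)); print("depth scene",depthpt(s,ps))
bk=[(228.8,202.8),(230.9,238.4),(232.5,274.4)]
print("back depth",depthpt(t,bk)); print("back z=.09",atz(t,bk,.09))
print("front z=.09",atz(t,pt,.09))
# panel depth patch
pp=[(u,v) for u in range(262,280,3) for v in range(210,226,3)]
print("panel z",np.median(depthpt(t,pp),0))
# scene back dots
pb=[(394,271),(416.5,246),(434,227)]
print(depthpt(s,pb))
E
```

```text
(array([271.38461538, 234.86713287]), array([265, 229,  14,  13, 143], dtype=int32)) (array([375.8707483 , 228.00680272]), array([369, 222,  15,  13, 147], dtype=int32))
[[ 0.6265 -0.0226  0.0906]
 [ 0.5628 -0.0299  0.0914]
 [ 0.4992 -0.0369  0.0923]
 [ 0.5577  0.0114  0.0937]]
reproj [[ 0.0042 -0.0034]
 [-0.0466  0.0349]
 [ 0.0341 -0.0239]
 [-0.076   0.0528]] [[ 0.0059  0.0005]
 [-0.0594 -0.004 ]
 [ 0.0395  0.0019]
 [-0.0972 -0.0043]]
depth top [[ 0.6269 -0.0224  0.0879]
 [ 0.5629 -0.0299  0.0902]
 [ 0.4992 -0.037   0.0944]
 [ 0.5579  0.0113  0.0928]]
depth scene [[ 0.6259 -0.0232  0.0898]
 [ 0.5607 -0.0314  0.0893]
 [ 0.498  -0.0378  0.0912]
 [ 0.5581  0.0118  0.0942]]
back depth [[ 0.6136  0.0909  0.089 ]
 [ 0.5082 -0.0853  0.8835]
 [ 0.4863  0.0772  0.0916]]
back z=.09 [[0.6135 0.0907 0.09  ]
 [0.5497 0.0836 0.09  ]
 [0.4863 0.0775 0.09  ]]
front z=.09 [[ 0.6266 -0.0225  0.09  ]
 [ 0.5629 -0.0299  0.09  ]
 [ 0.4991 -0.0367  0.09  ]
 [ 0.5581  0.0117  0.09  ]]
panel z [0.5895 0.0168 0.0855]
[[0.6894 0.1338 0.175 ]
 [0.6385 0.1303 0.1795]
 [0.4817 0.0787 0.089 ]]
```

```bash
python3 - <<'E'
import numpy as np,cv2
from cam import *
np.set_printoptions(precision=4,suppress=True)
t=np.load("top0.npz"); s=np.load("scene0.npz")
loc=np.array([(-58,-64),(-58,0),(-58,64),(-16,0),(58,-64),(58,0),(58,64)])/1e3
P=np.array([[ 0.6266,-0.0226],[ 0.5627,-0.0300],[ 0.4990,-0.0370],[ 0.558,0.0115],[.6133,.091],[.5497,.0839],[.4863,.0775]])
w=np.array([1,1,1,1,.5,.5,.5])
lc=(loc*w[:,None]).sum(0)/w.sum(); pc=(P*w[:,None]).sum(0)/w.sum()
a=loc-lc;b=P-pc
th=np.arctan2((w*(a[:,0]*b[:,1]-a[:,1]*b[:,0])).sum(),(w*(a*b).sum(1)).sum())
R=np.array([[np.cos(th),-np.sin(th)],[np.sin(th),np.cos(th)]]); C=pc-R@lc
print("yaw",np.degrees(th),"C",C); print("resid mm",1e3*(loc@R.T+C-P))
# front wire: red pixels in depth
im=t["pixels"]; red=(im[...,0]>120)&(im[...,1]<60)&(im[...,2]<60)
v,u=np.nonzero(red); z=t["z_map"][v,u]; ok=z>0; pts=depthpt(t,list(zip(u[ok],v[ok])))
q=(pts[:,:2]-C)@R; k=(pts[:,2]>.165)&(pts[:,2]<.19)
print("tier x(tub) min pct",np.percentile(q[k,0],[.5,2,5,10,20])*1e3,"y",np.percentile(q[k,1],[.5,99.5])*1e3,"z",np.percentile(pts[k,2],[2,50,98]))
for y0 in(-150,-64,0,64,150):
    kk=k&(abs(q[:,1]*1e3-y0)<15); print(y0,np.percentile(q[kk,0],[1,5])*1e3)
np.savez("tub.npz",C=C,R=R)
# tumbler, bowl positions
for n,uv,h in(("bowl",(385,188),.06),("tumbler",(377,254),.095)):
    X=atz(t,[uv],h)[0]; print(n,X,(X[:2]-C)@R)
E
```

```text
yaw 96.41462905967107 C [0.5563 0.0274]
resid mm [[-0.2585 -0.5312]
 [ 0.0422 -0.2814]
 [ 0.1429 -0.4317]
 [ 0.0498 -0.0443]
 [ 0.0817  1.1426]
 [ 0.0824  1.0924]
 [-0.117   0.3421]]
tier x(tub) min pct [ 44.4804  44.9564  49.2628  66.0101 101.8011] y [-214.7355  194.4776] z [0.1751 0.1783 0.181 ]
-150 [44.4699 45.5479]
-64 [44.5986 45.4607]
0 [44.5416 45.4041]
64 [44.7589 53.2571]
150 [44.8601 46.0039]
bowl [ 0.6535 -0.1934  0.06  ] [-0.2302 -0.072 ]
tumbler [ 0.5293 -0.1761  0.095 ] [-0.1992  0.0496]
```

```bash
cat > help.py <<'E'
import numpy as np
from scipy.spatial.transform import Rotation as Ro
d=np.load("tub.npz"); C,R2=d["C"],d["R"]
R3=np.eye(3); R3[:2,:2]=R2
def ori(tilt,flip=1):
    a=np.radians(tilt); z=np.array([np.sin(a),0,-np.cos(a)]); y=np.array([0,flip,0.]); x=np.cross(y,z)
    M=R3@np.c_[x,y,z]; q=Ro.from_matrix(M).as_quat(); return M,np.array([q[3],q[0],q[1],q[2]])
def tcp(x,y,z,tilt,flip=1):
    """TCP so lowest tip edge is at tub x,y (m) and world z"""
    M,q=ori(tilt,flip); a=np.radians(tilt)
    p=np.array([*(R2@[x,y]+C),z])
    if tilt: p=p+R3@(np.array([np.cos(a),0,np.sin(a)])*0.0075)
    return p-M[:,2]*0.025,q
E
python3 - <<'E'
from bench import *
from help import *
np.set_printoptions(precision=3,suppress=True)
for fl in(1,-1):
  for tilt,x in((0,-.058),(0,-.016),(20,-.058),(38,.058),(45,.058)):
    for y in(.064,0,-.064):
        p,q=tcp(x,y,.087,tilt,fl); print(fl,tilt,x,y,p,solve_ik(p,q), solve_ik(p-ori(tilt,fl)[0][:,2]*.1,q) is not None)
E
```

```text
1 0 -0.058 0.064 [ 0.499 -0.037  0.112] [-0.234  0.603  0.399  2.003 -0.395  0.61  -2.601] True
1 0 -0.058 0 [ 0.563 -0.03   0.112] [-0.247  0.678  0.417  1.83  -0.398  0.716 -2.637] True
1 0 -0.058 -0.064 [ 0.626 -0.023  0.112] [-0.249  0.759  0.432  1.644 -0.402  0.828 -2.675] True
1 0 -0.016 0.064 [0.494 0.004 0.112] [-0.315  0.595  0.392  2.02  -0.39   0.599 -2.687] True
1 0 -0.016 0 [0.558 0.011 0.112] [-0.319  0.671  0.411  1.845 -0.393  0.706 -2.714] True
1 0 -0.016 -0.064 [0.622 0.019 0.112] [-0.315  0.752  0.428  1.659 -0.399  0.818 -2.743] True
1 20 -0.058 0.064 [ 0.499 -0.039  0.113] [ 0.073  0.641  0.231  1.935 -0.647  0.83  -2.258] True
1 20 -0.058 0 [ 0.563 -0.032  0.113] [ 0.03   0.711  0.257  1.765 -0.638  0.919 -2.338] True
1 20 -0.058 -0.064 [ 0.627 -0.025  0.113] [-0.     0.788  0.281  1.581 -0.635  1.015 -2.415] True
1 38 0.058 0.064 [0.487 0.068 0.111] [ 0.086  0.704  0.134  1.986 -0.931  0.953 -2.08 ] True
1 38 0.058 0 [0.551 0.076 0.111] [ 0.038  0.764  0.168  1.813 -0.913  1.034 -2.184] True
1 38 0.058 -0.064 [0.614 0.083 0.111] [ 0.002  0.834  0.201  1.628 -0
[... 1016 characters left out ...]
57 -0.543  1.748  0.03   0.786  0.179] True
-1 20 -0.058 -0.064 [ 0.627 -0.025  0.113] [ 0.46   0.831 -0.542  1.564  0.061  0.888  0.134] True
-1 38 0.058 0.064 [0.487 0.068 0.111] [ 0.606  0.802 -0.686  1.969 -0.302  0.645  0.425] True
-1 38 0.058 0 [0.551 0.076 0.111] [ 0.542  0.855 -0.669  1.796 -0.251  0.736  0.345] True
-1 38 0.058 -0.064 [0.614 0.083 0.111] [ 0.481  0.917 -0.657  1.611 -0.203  0.835  0.273] True
-1 45 0.058 0.064 [0.488 0.066 0.11 ] [ 0.673  0.87  -0.719  1.95  -0.372  0.694  0.532] True
-1 45 0.058 0 [0.551 0.073 0.11 ] [ 0.605  0.919 -0.705  1.778 -0.325  0.78   0.446] True
-1 45 0.058 -0.064 [0.615 0.08  0.11 ] [ 0.538  0.975 -0.693  1.593 -0.281  0.874  0.368] True
```

```bash
cat >> help.py <<'E'
from bench import *
def fz(f0): return float((np.array(get_force())-f0)[2])
def press(x,y,tilt,z0=.095,fstop=15.5,zmin=.083,step=.001,flip=-1,log=True):
    p0,q=tcp(x,y,z0,tilt,flip); off=p0[2]-z0
    servo_line(p0,q,max_speed=.08); sleep(.05); f0=np.array(get_force()); z=z0; L=[]
    t0=get_time(); st=step
    while z>zmin:
        z-=st; servo_line([p0[0],p0[1],z+off],q,max_speed=.02)
        f=fz(f0); zt=get_tcp_pos()[2]-off; L.append((round(z*1e3,1),round(zt*1e3,1),round(f,1)))
        if f>=11.5: st=.0004
        elif f>4: st=min(step,.0008)
        if f>=fstop: break
    sleep(.1); print("f after hold",round(fz(f0),1),"z",round((get_tcp_pos()[2]-off)*1e3,2),"t",t0,get_time())
    if log: print(L)
    return z,f0
E
python3 - <<'E'
from help import *
gripper_to(0.0); print(get_time(),get_width())
p,q=tcp(-.058,0,.165,0,-1)
move_pose(p,q); print(get_time(),get_tcp_pos()-p,get_force())
p,q=tcp(-.058,0,.105,0,-1); servo_line(p,q,.12); print(get_time(),get_tcp_pos()-p,get_force())
d=get_image("wrist"); import cv2; cv2.imwrite("pics/w1.png",d["pixels"][:,:,::-1]); np.savez("w1.npz",**d)
d=get_image("scene"); cv2.imwrite("pics/s1.png",d["pixels"][:,:,::-1])
E
```

```text
1.6 0.0001591369626681133
3.9083 [ 8.50372068e-05 -1.70476293e-03 -6.62699018e-05] [-0.44284124 -0.13692654  0.38963384]
4.5583 [ 4.49826992e-04 -6.98413980e-05  3.47884224e-04] [0.39731541 0.21284001 0.33579406]
```

View pics/w1.png

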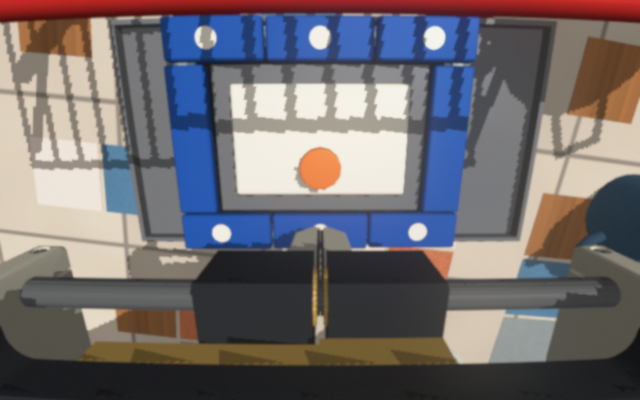

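View pics/s1.png

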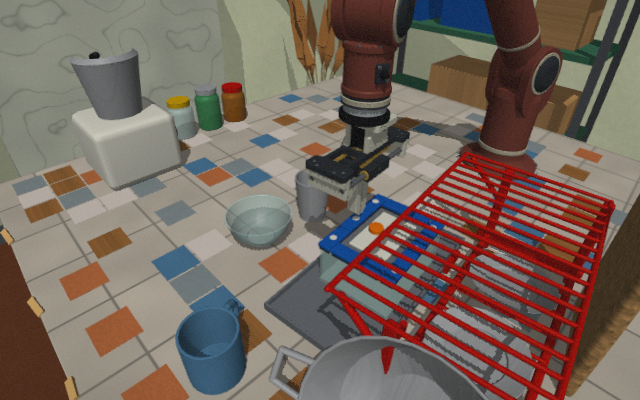

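The wrist view shows the closed fingers over the front-middle dot at (320,232), lined up with the edge. The back dots are at (205,38), (320,38) and (435,38), and the tier's front wire runs across the top of the picture. I'll cross-check the frame with this second view, then press the first section.

```bash
python3 - <<'E'
from help import *; from cam import *
np.set_printoptions(precision=1,suppress=True)
d=np.load("w1.npz"); uv=[(205,38),(320,38),(435,38),(221,233),(417,232),(320,168)]
X=depthpt(d,uv); print(np.c_[(X[:,:2]-C)@R2,X[:,2]]*1e3)
t=np.load("top0.npz"); X=tri(d,uv[3:],t,[(292,197.3),(297.4,269),(271.38,234.87)][::1]); print("tri order?",X*1e3)
p=press(-.058,0,0)
E
```

```text
[[ 57.8  63.5  91.9]
 [ 58.2  -0.3  88.4]
 [ 58.1 -64.6  90.4]
 [-57.7  64.3  91.4]
 [-57.8 -63.8  89.8]
 [-14.9  -0.2  93.7]]
tri order? [[573.7  -5.1 237.6]
 [537.4  -8.9 233.6]
 [558.2  11.8  88.9]]
f after hold 16.4 z 86.91 t 4.9833 8.3333
[(94.0, np.float64(94.1), -0.6), (93.0, np.float64(93.0), -0.9), (92.0, np.float64(91.9), -0.8), (91.0, np.float64(91.5), 2.2), (90.0, np.float64(90.7), 5.4), (89.2, np.float64(90.1), 6.1), (88.4, np.float64(89.3), 6.4), (87.6, np.float64(88.5), 6.2), (86.8, np.float64(87.8), 7.3), (86.0, np.float64(87.2), 8.1), (85.2, np.float64(87.0), 11.7), (84.8, np.float64(87.0), 14.8), (84.4, np.float64(86.9), 16.2)]
```

The section came home at z = 86.9 mm with 16 N held, and home should be 87.0 mm. The wrist-view dots agree with the fitted tub frame to within 1 mm. Next are the other two open-side sections.

```bash
python3 - <<'E'
from help import *
def up(x,y,tilt,z): p,q=tcp(x,y,z,tilt,-1); servo_line(p,q,.12)
up(-.058,0,0,.101); up(-.058,.064,0,.101)
press(-.058,.064,0,z0=.0955)
up(-.058,.064,0,.101); up(-.058,-.064,0,.101)
press(-.058,-.064,0,z0=.0955)
up(-.058,-.064,0,.11); print(get_time(),get_force())
E
```

```text
f after hold 16.8 z 86.83 t 9.6083 12.9583
[(94.5, np.float64(94.5), -0.5), (93.5, np.float64(93.5), -0.0), (92.5, np.float64(92.6), 1.4), (91.5, np.float64(92.1), 5.8), (90.7, np.float64(91.7), 7.6), (89.9, np.float64(91.0), 8.2), (89.1, np.float64(90.3), 9.1), (88.3, np.float64(89.5), 9.4), (87.5, np.float64(88.7), 9.0), (86.7, np.float64(87.9), 8.7), (85.9, np.float64(87.1), 8.8), (85.1, np.float64(86.9), 13.5), (84.7, np.float64(86.9), 16.6)]
f after hold 16.6 z 86.94 t 14.7583 18.3583
[(94.5, np.float64(94.5), -0.7), (93.5, np.float64(93.4), -0.4), (92.5, np.float64(92.4), 0.3), (91.5, np.float64(91.4), -0.3), (90.5, np.float64(90.4), 0.3), (89.5, np.float64(90.2), 4.3), (88.7, np.float64(89.9), 7.4), (87.9, np.float64(89.3), 9.2), (87.1, np.float64(88.7), 9.2), (86.3, np.float64(87.9), 9.7), (85.5, np.float64(87.2), 9.8), (84.7, np.float64(87.0), 13.2), (84.3, np.float64(86.9), 13.9), (83.9, np.float64(86.9), 15.7)]
18.725 [ 0.99462112 -0.54655603 -0.75087917]
```

```bash
python3 - <<'E'
from help import *; import cv2
T=44; M,q=ori(T,-1)
ph,_=tcp(.055,-.064,.099,T,-1)
move_pose(ph-M[:,2]*.10,q); print(get_time(),get_tcp_pos()-(ph-M[:,2]*.10))
servo_line(ph-M[:,2]*.04,q,.12)
print(get_time(),get_force())
d=get_image("scene"); cv2.imwrite("pics/s2.png",d["pixels"][:,:,::-1])
d=get_image("wrist"); cv2.imwrite("pics/w2.png",d["pixels"][:,:,::-1])
E
```

```text
19.2917 [-0.00039469 -0.00178985 -0.0019338 ]
19.9417 [-0.12106243 -0.12488813 -0.5230268 ]
```

View pics/s2.png

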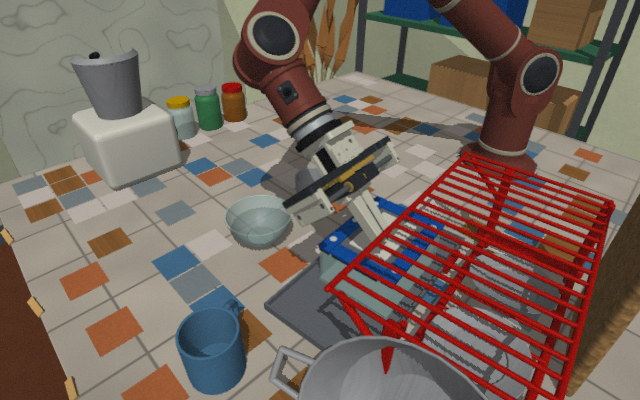

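View pics/w2.png

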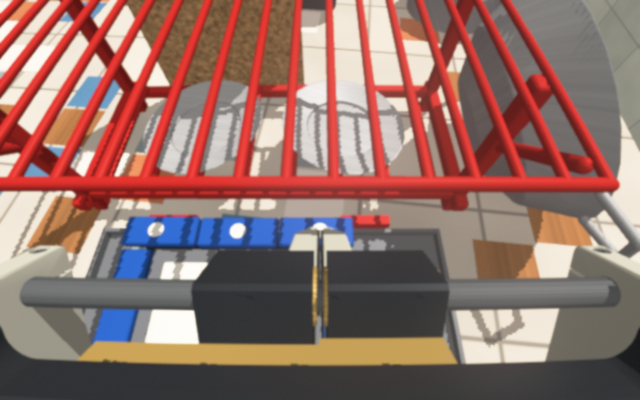

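The fingers slant in at 44° and point at the far rack-side dot (320,228), below the tier's front wire (row ~185), with nothing touching.

```bash
python3 - <<'E'
from help import *
T=44; M,q=ori(T,-1)
ph,_=tcp(.055,-.064,.099,T,-1)
servo_line(ph,q,.1); print(get_time(),get_force(),get_tcp_pos()-ph)
press(.055,-.064,T,z0=.0955); print(get_force())
p,q=tcp(.055,-.064,.099,T,-1); servo_line(p,q,.12); print(get_time())
E
```

```text
20.5917 [ 0.17522438  0.11473951 -0.15229426] [ 0.0003807  -0.00029264  0.00016312]
f after hold 15.3 z 86.95 t 20.8917 24.7417
[(94.5, np.float64(94.5), -0.1), (93.5, np.float64(93.4), -0.4), (92.5, np.float64(92.4), -1.2), (91.5, np.float64(91.7), -0.2), (90.5, np.float64(91.2), 4.0), (89.7, np.float64(91.0), 7.2), (88.9, np.float64(90.6), 8.9), (88.1, np.float64(90.0), 9.1), (87.3, np.float64(89.3), 9.5), (86.5, np.float64(88.5), 9.4), (85.7, np.float64(87.8), 9.1), (84.9, np.float64(87.3), 10.9), (84.1, np.float64(87.1), 13.3), (83.7, np.float64(87.0), 14.4), (83.3, np.float64(86.9), 15.7)]
[-4.10376169 -6.257811   15.60720705]
25.025
```

```bash
python3 - <<'E'
from help import *
T=44
def up(x,y,tilt,z): p,q=tcp(x,y,z,tilt,-1); servo_line(p,q,.12)
for y in(0,.064):
    up(.055,y,T,.0985); press(.055,y,T,z0=.094,zmin=.0825); up(.055,y,T,.0985)
p,q=tcp(.055,.064,.0985,T,-1); M,_=ori(T,-1)
servo_line(p-M[:,2]*.10,q,.15); print(get_time(),get_force())
E
```

```text
f after hold 15.7 z 86.89 t 26.0083 29.3583
[(93.0, np.float64(93.0), -0.7), (92.0, np.float64(91.9), -0.7), (91.0, np.float64(90.9), -0.3), (90.0, np.float64(90.3), 1.7), (89.0, np.float64(89.9), 3.9), (88.0, np.float64(89.2), 6.8), (87.2, np.float64(88.5), 7.0), (86.4, np.float64(87.8), 7.6), (85.6, np.float64(87.4), 9.1), (84.8, np.float64(87.2), 12.2), (84.4, np.float64(87.1), 13.4), (84.0, np.float64(87.0), 15.4), (83.6, np.float64(86.9), 16.0)]
f after hold 17.2 z 86.84 t 30.6167 33.9667
[(93.0, np.float64(93.0), -0.6), (92.0, np.float64(92.2), 1.3), (91.0, np.float64(91.7), 4.8), (90.2, np.float64(91.3), 8.0), (89.4, np.float64(90.7), 9.6), (88.6, np.float64(90.0), 9.8), (87.8, np.float64(89.2), 9.7), (87.0, np.float64(88.4), 9.8), (86.2, np.float64(87.6), 9.7), (85.4, np.float64(87.1), 12.1), (85.0, np.float64(87.0), 12.9), (84.6, np.float64(86.9), 15.3), (84.2, np.float64(86.8), 16.8)]
35.05 [-1.39178492 -0.7692152  -0.09919345]
```

```bash
python3 - <<'E'
from help import *; from cam import *; import cv2
p,q=tcp(-.045,0,.15,0,-1); move_pose(p,q); print(get_time())
d=get_image("wrist"); cv2.imwrite("pics/w3.png",d["pixels"][:,:,::-1]); np.savez("w3.npz",**d)
t=get_image("top"); np.savez("t3.npz",**t)
def med(d,xs,ys):
    P=[np.r_[R2@[x,y]+C,.087] for x in xs for y in ys]; uv=proj(d,P); X=depthpt(d,[tuple(a) for a in uv]); X=X[abs(X[:,2]-.087)<.02]; return round(float(np.median(X[:,2]))*1e3,2) if len(X) else None,len(X)
for n,D in(("wrist",d),("top",t)):
    print(n,"panel",med(D,np.linspace(.0,.03,7),np.linspace(-.04,.04,15)))
    for s,x in(("f",-.058),("b",.058)):
        for k,y in(("l",.07),("m",0),("r",-.07)): print(s+k,med(D,np.linspace(x-.009,x+.009,6),np.linspace(y-.015,y+.015,9)))
E
```

```text
35.7417
wrist panel (86.28, 105)
fl (86.18, 54)
fm (86.2, 29)
fr (86.32, 54)
bl (86.14, 18)
bm (86.28, 18)
br (86.23, 18)
top panel (None, 0)
fl (None, 0)
fm (None, 0)
fr (None, 0)
bl (None, 0)
bm (None, 0)
br (None, 0)
```

View pics/w3.png

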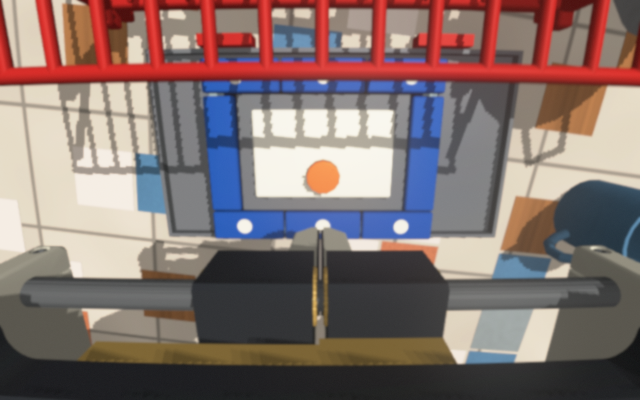

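All six sections read within 0.15 mm of the panel in wrist depth. The picture shows the edge level and the vent at (322,176) still open. Now the vent.

```bash
python3 - <<'E'
from help import *; from cam import *; import cv2
p,q=tcp(-.016,0,.11,0,-1); servo_line(p,q,.12)
press(-.016,0,0,z0=.098,fstop=12.5,zmin=.0855)
p,q=tcp(-.016,0,.11,0,-1); servo_line(p,q,.12)
p,q=tcp(-.045,0,.15,0,-1); servo_line(p,q,.12); print(get_time(),get_force())
d=get_image("wrist"); cv2.imwrite("pics/w4.png",d["pixels"][:,:,::-1])
def med(d,xs,ys,h=.087):
    P=[np.r_[R2@[x,y]+C,h] for x in xs for y in ys]; uv=proj(d,P); X=depthpt(d,[tuple(a) for a in uv]); X=X[abs(X[:,2]-.087)<.02]; return round(float(np.median(X[:,2]))*1e3,2),len(X)
print("panel",med(d,np.linspace(.0,.03,7),np.linspace(-.04,.04,15)),"vent",med(d,np.linspace(-.022,-.010,6),np.linspace(-.006,.006,6),.089))
for s,x in(("f",-.058),("b",.058)):
    for k,y in(("l",.07),("m",0),("r",-.07)): print(s+k,med(d,np.linspace(x-.009,x+.009,6),np.linspace(y-.015,y+.015,9)))
d=get_image("scene"); cv2.imwrite("pics/s4.png",d["pixels"][:,:,::-1])
E
```

```text
f after hold 14.0 z 89.17 t 36.75 39.85
[(97.0, np.float64(97.3), 0.1), (96.0, np.float64(96.0), -0.1), (95.0, np.float64(95.1), 0.9), (94.0, np.float64(94.4), 3.5), (93.0, np.float64(93.3), 4.4), (92.2, np.float64(92.4), 4.3), (91.4, np.float64(91.5), 3.9), (90.6, np.float64(90.7), 4.4), (89.8, np.float64(89.8), 3.2), (89.0, np.float64(89.3), 5.8), (88.2, np.float64(89.3), 10.9), (87.4, np.float64(89.2), 14.1)]
40.75 [ 0.80059196 -0.19436842  0.97405509]
panel (86.42, 104) vent (88.14, 36)
fl (86.31, 54)
fm (86.14, 29)
fr (86.3, 52)
bl (86.13, 18)
bm (86.24, 18)
br (86.18, 18)
```

View pics/s4.png

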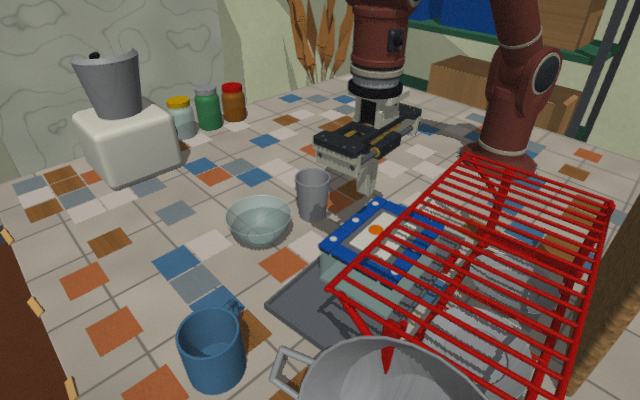

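The vent is shut, standing 1.7 mm above the panel by depth (2 mm nominal). The bowl at (258,220) and the tumbler at (312,195) are where they started, and the arm is clear of everything.

```bash
python3 -c "
from bench import *
finish_job(); print(get_time())"
```

```text
the job is handed in; nothing more can be done
the job is handed in; nothing more can be done
```

All six edge sections are pressed home, the vent was closed only after that, and the job is handed in at about 41 s of the 54 s allowed.

- **Edge sections:** I pressed the three open-side sections straight down with the gripper closed. For the three rack-side sections the fingers slanted in under the tier at 44°. Each one stopped hard at 86.8 to 87.0 mm above the counter (87 nominal), with 15 to 17 N held.
- **Flushness:** In the wrist camera's depth, all six are within 0.3 mm of the panel. The camera reads everything, the panel included, about 0.7 mm low, which is within its calibration.
- **Vent:** It stopped hard at 89.2 mm by the arm (89 nominal) with about 14 N. The camera puts it 1.7 mm above the panel, against 2 mm nominal.
- **Surroundings:** By eye in the last scene picture, the bowl and tumbler have not moved. The arm was clear of everything, with the wrist force near zero.
- **Failed check:** A height check from the top camera before the vent gave no readings on the lid; I think the gripper was blocking its view. The flushness figures therefore rest on the wrist camera and the arm's own position.

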